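Stack two coil discs on the checking fixture and hold the sprung gauge arm over them

ROBOT

A 6-joint arm with a two-finger parallel gripper is mounted at the origin on the work surface. World frame = base frame: x ahead of the robot, y to its left, z up, the work surface at z = 0. Lengths are in m, angles in rad, forces in N, time in s.
With the tool pointing down it reaches from about 0.35 to 0.775 m from the base axis. Payload 5.5 kg.
Tool frame: the origin (TCP) lies at the very end of the fingers, on their centre line; the grasp point (between the pads) lies 19 mm behind it; z points along the fingers, y is the direction in which the jaws open and shut (so a half turn about z gives the same grasp; the last joint's range is limited). The gripper opens to 85 mm and grips with 20 to 120 N. Pads are 22 mm wide; open, the fingers measure 114 mm over their backs; the gripper's body (76 mm by 85 mm) begins 54 mm behind the grasp point. The pads swing forward as they close: fully open they stand 13 mm farther back than shut.
Start: joints at [-1.258, 0.313, 0.046, 1.304, 0, 1.431], TCP at [0.252, -0.517, 0.231] pointing down, gripper open.
Joint ranges: [-2.76, 2.76], [-0.86, 1.69], [-1.03, 1.26], [-2.2, 2.34], [-1.47, 1.5], [-3.14, 3.14]. Speed limits (rad/s): [2.57, 2.57, 3.14, 3.14, 3.14, 3.14].

INTERFACE

Orientations are given as a unit quaternion [w, x, y, z].
In Python, from workcell import get_state, vision, workorder, silhouettes, tip_of gives the robot as it stands.
- The arm moves only by the shell command python3 -m inch 'ROWS' [FORCE]. ROWS is JSON, a list of rows, each a list of 7 numbers: the shift along the tool's x, y, z in cm, then the turn, a rotation vector about the tool's x, y, z in degrees, then the finger opening in cm, from 0 to 8.54. In form: [[dx, dy, dz, rx, ry, rz, hand], ...]. A call has 1 to 5 rows; each row shifts and turns the commanded pose from where the row before left it, along the tool's axes as they then stand; what a row does not reach is not made up. A row lasts 1/10 s, in which the tool goes at most 50 mm and 8.59 degrees, less where a joint would pass 70% of its speed; a pose out of reach is approached as far as the arm can. A call with a gripper value outside its range is refused whole. The fingers move at their own pace and stop on an object; FORCE is the grip in N (left out, the last holds). Time passes only in rows, so rows that do not move let the fingers close. It gives the time, the measured TCP pose, the force and the opening at its end, in the units of the state.
- get_state(): the state, without advancing time (a new reading comes with each control period).
- vision.read_camera(name): name is "scene" or "top" or "wrist"; returns a dict with "pixels" (480x640x3 uint8, red, green, blue), "depth" (480x640 float32, m along the optical axis (not along the pixel's ray), 0 where there is no reading), "mtx" (3x3 intrinsics, pixels), "T" (4x4, takes a point from camera to world coordinates); the wrist camera has in their place "tool_from_camera" (4x4, takes a point from camera to tool coordinates, whose origin is the TCP and whose axes are the flange's). Camera axes: x right, y up, looking along -z (the intrinsics and any distortion apply to the point x, -y, -z); pixel columns grow to the right and rows downward; lengths in m; the calibration is good to about 2 mm. The wrist camera is an equidistant fisheye: a pixel r from the principal point sees the ray r / f radians off the axis. A picture is of the moment at which its call begins: read the wrist's pose just before it.
- workorder.hand_in(): hands the job in, once; it reports no verdict.
Trained networks look in a picture, given as the dict that the camera call returned (one of the last four; its "shot" number tells which), for a name from the list of things; names that differ only in an ending like _2 or _b are one class to them, and where a whole thing is asked for, a point or a joint stands for the part that bears it (a point fixed in the world has none). Each returns a list of dicts, best first, with "confidence" (0 to 1); they miss things now and then, are a little off and sometimes report something else, mostly with a low value. They report only what shows in the picture. A call takes as long as a camera call. They do not tell look-alikes from the thing itself.
- silhouettes(picture, label): "mask" (480x640 bool, what is visible of it) and "location" ([column, row] in pixels, amid what is visible of it).
- tip_of(picture, label): "location" ([column, row] in pixels: a listed point, or the origin of a listed thing).
The state is a dict: "clock": time; "joint_pos": joint angles; "qvel": joint speeds; "tau": joint torques, N m; "tcp_pos": TCP position; "orientation": TCP orientation; "wrist_force": force on the tool from outside, world axes, zero at the start; "ft_torque": the same for the moment, N m; "finger_gap": finger opening in m.
Only numpy, scipy, OpenCV 4.12 (cv2) and the standard library are available. Lean on these libraries where they do the work, as an engineer would, in place of code of your own. Each camera call takes 0.05 s, during which the arm holds its last target.

TASK

Lay the wide flange disc flat and centred on the fixture's round seat, then the smaller steel disc flat and centred on top of it, letting go of each. Then take the spring-loaded gauge arm by its upright grip post, swing it over the stack all the way to its stop, and finish while still holding it there: do not let it go, it springs back. The stack must stay as laid, and the coil unit, the screw bin and the driver are to be left where they are.

Things in the scene. Friction and masses are not known exactly. Their poses are not given: they have to be found in the camera images.
- fixture: Checking fixture, fixed on the foam mat (mat top at z = 0.006), place and yaw vary: aluminium base plate 235 x 120 x 12 mm with the round seat and, 120 mm from it, a dark steel pivot body 64 mm high with a stop lug up to 88 mm above the fixture's underside. Origin: on the underside, below the seat's centre; x points from the seat to the arm's pivot, z up.
- seat (a point): Centre of the top face of the fixture's round steel seat, 76 mm in diameter, 24 mm above the fixture's underside. Axes as the fixture's.
- flange_disc: The wide disc: flat black plastic flange, 62 mm in diameter, 14 mm thick, six small bolt marks on top, about 60 g, at first flat on the mat. Origin: centre of the underside, z up.
- steel_disc: The smaller disc: plain steel, 46 mm in diameter, 10 mm thick, about 120 g, at first flat on the mat. Origin: centre of the underside, z up.
- gauge_arm (a joint): Hinge of the gauge arm about a vertical axis, rad. 0: parked, to the fixture's +y side. Grows anticlockwise seen from above. 1.3: hard stop, the arm pointing from its pivot over the seat (fixture -x), its foot above the seat's centre. A spring drives it back to 0: 0.5 N m/rad x (angle + 0.5 rad), at the stop 0.9 N m, some 5 N at the grip post.
- gauge_pivot (a point): Point on the arm's hinge axis at the underside of the arm's bar, 64 mm above the fixture's underside, at fixture x = 120 mm, y = 0. x points out along the arm and turns with it. The bar is 18 mm wide, 200 mm long, its top 12 mm above this point; 120 mm out a black foot, 20 mm in diameter, reaches 10 mm below it and clears the finished stack by 6 mm.
- grip_post (a point): Upright round grip post near the free end of the gauge arm, 190 mm from the hinge axis: black plastic, 18 mm in diameter, 45 mm high. This point: centre of its foot on the bar, 76 mm above the fixture's underside; its top is 45 mm higher. It swings with the arm; its x axis points out along the arm, z up.
- coil_unit: Bystander: standing coil, copper winding between two black end plates, 80 mm in diameter, 72 mm high. Origin: centre of the underside.
- screw_bin: Bystander: blue plastic bin full of dark screws, 120 x 160 x 60 mm. Origin: centre of the underside.
- driver: Bystander: electric screwdriver lying down, about 200 mm long, 32 mm high; local x runs along it to the bit. Origin: below the body, about 85 mm from its rear end.
Mind the look-alikes: they are no part of the job. Several things have the shape of the flange_disc; the one meant has the colours described above.

How it is judged:
By the outcome, as a careful person would: the job done as asked, in the order asked, and still so for the second after the job is handed in, while the arm keeps its last pose, push and grip.
It also fails if it takes over 69 s, if anything falls off the work surface, if the arm or the gripper's body presses on something with over 40 N, if the wrist force passes 120 N, or if a joint passes its speed limit or range.

## Working session

There is one attempt and no reset: what is moved stays moved. The work goes in short steps, Python scripts to look and compute and a shell command to move; the robot and the scene stay as the last step left them, time stands still between calls to the robot, and variables do not carry over. Pictures are saved under pics/ and viewed, and the job is handed in when it is done.

```bash
ls; mkdir -p pics
cat > h.py <<'E'
import numpy as np, cv2
from workcell import get_state, vision, workorder, silhouettes, tip_of
def save(c,n,crop=None,s=1):
    im=c["pixels"][:,:,::-1]
    if crop: a,b,x,y=crop; im=im[b:y,a:x]
    if s!=1: im=cv2.resize(im,None,fx=s,fy=s,interpolation=cv2.INTER_CUBIC)
    cv2.imwrite("pics/"+n,im)
def ray(c,px):
    K=c["mtx"]; T=c["T"]
    d=np.array([(px[0]-K[0,2])/K[0,0],-(px[1]-K[1,2])/K[1,1],-1.])
    return T[:3,3],T[:3,:3]@d
def onz(c,px,z):
    o,d=ray(c,px); return o+d*(z-o[2])/d[2]
def cloud(c):
    K=c["mtx"]; T=c["T"]; D=c["depth"]
    v,u=np.mgrid[:480,:640]
    P=np.stack([(u-K[0,2])/K[0,0]*D,-(v-K[1,2])/K[1,1]*D,-D],-1)
    return P@T[:3,:3].T+T[:3,3]
E
python3 - <<'E'
from h import *
for n in("top","scene"):
    c=vision.read_camera(n); save(c,n+"0.png"); print(n,c["shot"],c["mtx"].tolist(),c["T"].round(3).tolist(),[k for k in c])
    np.savez(n+"0.npz",pixels=c["pixels"],depth=c["depth"],mtx=c["mtx"],T=c["T"])
    for l in("fixture","flange_disc","steel_disc","gauge_arm","coil_unit","screw_bin","driver"):
        for r in silhouettes(c,l): 
            print(l,round(r["confidence"],2),r["location"],r["mask"].sum())
    for l in("seat","gauge_pivot","grip_post","flange_disc","steel_disc"):
        for r in tip_of(c,l): print("tip",l,round(r["confidence"],2),r["location"])
print(get_state())
E
```

```text
pics
top 1 [[518.7562427328504, 0.0, 318.89007247471716], [0.0, 518.7562427328504, 239.8423945736724], [0.0, 0.0, 1.0]] [[0.003, 0.991, -0.132, 0.306], [-1.0, 0.001, -0.013, 0.039], [-0.012, 0.132, 0.991, 1.448], [0.0, 0.0, 0.0, 1.0]] ['pixels', 'depth', 'mtx', 'T', 'shot']
fixture 0.94 [340.6, 192.9] 3978
flange_disc 0.72 [216.1, 345.5] 436
flange_disc 0.72 [135.3, 234.8] 360
flange_disc 0.67 [250.7, 274.2] 373
steel_disc 0.62 [448.0, 247.4] 220
gauge_arm 0.94 [314.5, 172.4] 604
coil_unit 0.88 [459.1, 162.1] 777
screw_bin 0.68 [320.3, 172.7] 701
screw_bin 0.6 [187.7, 173.9] 2906
driver 0.89 [504.4, 203.6] 681
tip seat 0.73 [346.4, 212.8]
tip gauge_pivot 0.6 [351.4, 170.5]
tip grip_post 0.55 [283.2, 174.3]
tip flange_disc 0.9 [136.8, 236.4]
tip flange_disc 0.79 [252.6, 274.5]
tip flange_disc 0.75 [216.7, 346.7]
tip flange_disc 0.63 [352.5, 169.2]
tip steel_disc 0.7 [444.3, 250.0]
scene 2 [[479.0780982522385, 0.0, 317.7936247406861], [0.0, 479.0780982522385, 243.05179082619796], [0.0, 0.0, 1.0]] [[0.795, -0.416, 0.44, 1.014], [0.606, 0.526, -0.597, -0.679], [0.017, 0.742, 0.671, 0.87]
[... 628 characters left out ...]
c 0.63 [219.8, 342.1]
{'clock': 1.3, 'joint_pos': array([-1.25762144e+00,  3.13198504e-01,  4.61082678e-02,  1.30356105e+00,
       -3.60454789e-06,  1.43119230e+00]), 'qvel': array([ 0.00155447,  0.00037952, -0.00116839,  0.00174332, -0.00039024,
       -0.00052936]), 'tau': array([ 5.78979852e-04, -4.80461168e+01,  2.98814785e+01,  5.39067587e-04,
       -3.06429868e-07, -3.06005589e-06]), 'tcp_pos': array([ 0.25155047, -0.51712499,  0.23132742]), 'orientation': array([7.24014016e-05, 9.74483166e-01, 2.24460582e-01, 4.49012686e-06]), 'wrist_force': array([-0.66886325, -1.23833258, -0.57810687]), 'ft_torque': array([ 0.00101424, -0.02687914,  0.00331378]), 'finger_gap': 0.08549465525783448}
```

View pics/top0.png

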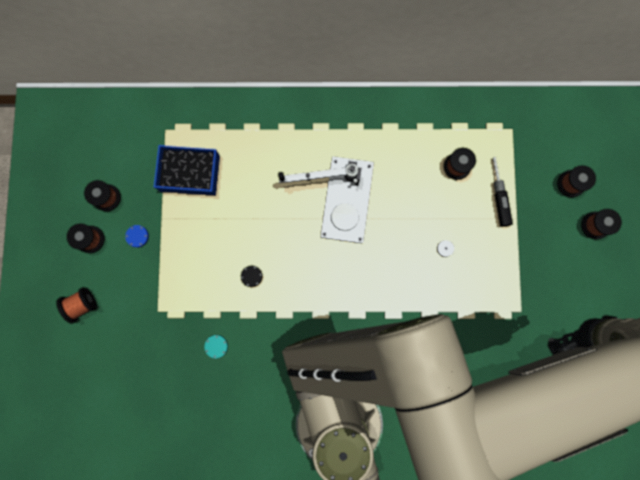

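View pics/scene0.png

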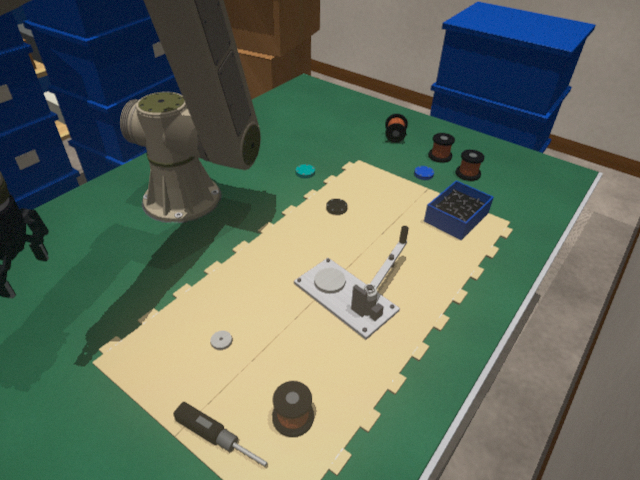

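Run:
```python
from h import *
c=dict(np.load("top0.npz"))
a=[cv2.resize(c["pixels"][y-30:y+30,x-30:x+30,::-1],(380,380),interpolation=cv2.INTER_CUBIC) for x,y in((216,346),(136,235))]
s=dict(np.load("scene0.npz"))
cv2.imwrite("pics/discs.png",np.hstack(a))
b=[cv2.resize(c["pixels"][y-30:y+30,x-30:x+30,::-1],(380,380),interpolation=cv2.INTER_CUBIC) for x,y in((251,274),(448,247))]
cv2.imwrite("pics/discs2.png",np.hstack(b))
```

```text
(no output)
```

View pics/discs.png

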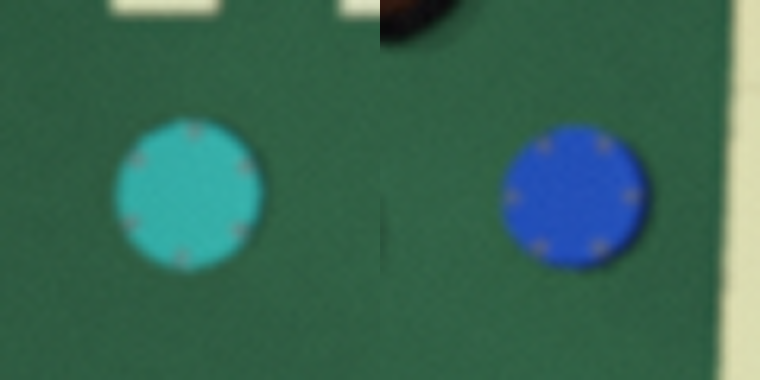

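View pics/discs2.png

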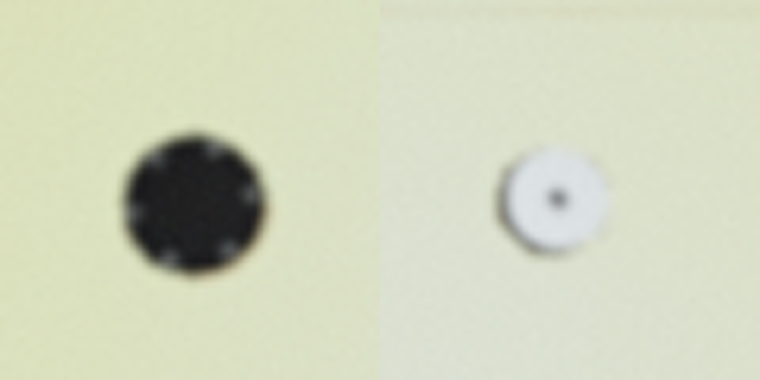

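The flange candidates in the top view are black (251,274), teal (216,346) and blue (136,235). The black one on the mat fits the description, and the crop confirms it with its six light marks. The steel disc is at (446,248) and the seat at (346,216). The arm is parked, with its post at (283,176). Next I measure these.

Run:
```python
from h import *
for n in("top","scene"):
    c=vision.read_camera(n); P=cloud(c)
    for l,zt,ok in(("flange_disc",.020,1),("steel_disc",.016,1)):
        for r in silhouettes(c,l):
            m=r["mask"]; px=c["pixels"][m].mean(0); p=P[m]; p=p[p[:,2]<.1]
            q=onz(c,r["location"],zt)
            # top-face points from depth
            print(n,l,round(r["confidence"],2),px.round(),"loc@z",q.round(4),"depth med",np.median(p,0).round(4))
            v,u=np.nonzero(m); cc=[u.mean(),v.mean()]; (ex,ey),ax,_=cv2.fitEllipse(max(cv2.findContours(m.astype(np.uint8),0,1)[0],key=len))
            print("   ell",onz(c,(ex,ey),zt).round(4),ax)
    # seat region depth
    for r in silhouettes(c,"gauge_arm")[:1]:
        p=P[r["mask"]]; print("arm z pct",np.percentile(p[:,2],[5,25,50,75,95]).round(3))
    for l,z in(("seat",.030),("gauge_pivot",.070),("grip_post",.082),("fixture",.006)):
        for r in tip_of(c,l)[:1]: print(n,l,r["confidence"],onz(c,r["location"],z).round(4), P[int(r["location"][1]),int(r["location"][0])].round(4))
    for r in silhouettes(c,"fixture")[:1]:
        m=r["mask"]; pl=P[m]; 
        k=(np.abs(pl[:,2]-.018)<.004); q=pl[k][:,:2].astype(np.float32)
        print("plate",cv2.minAreaRect(q),k.sum())
    k=(np.abs(P[...,2]-.030)<.004)&(np.abs(P[...,0]-.35)<.15)&(np.abs(P[...,1]+0.0)<.2)
    q=P[k][:,:2].astype(np.float32); print("z30",k.sum(), np.median(q,0) if k.sum() else 0)
    if n=="top":
        k=(np.abs(P[...,2]-.006)<.01); print("mat z", np.median(P[280:300,300:420,2]), np.median(P[150:160,250:300,2]))
```

```text
top flange_disc 0.87 [ 39.  79. 166.] loc@z [0.5056 0.5671 0.02  ] depth med [0.5093 0.5688 0.0144]
   ell [0.508  0.5667 0.02  ] (21.263282775878906, 23.361547470092773)
top flange_disc 0.82 [ 54. 163. 156.] loc@z [0.2033 0.3384 0.02  ] depth med [0.2053 0.3384 0.0145]
   ell [0.2057 0.3369 0.02  ] (21.653305053710938, 23.451553344726562)
top flange_disc 0.75 [49. 50. 47.] loc@z [0.4037 0.2412 0.02  ] depth med [0.3979 0.2446 0.0204]
   ell [0.3971 0.245  0.02  ] (20.736690521240234, 21.04523277282715)
top flange_disc 0.17 [46. 44. 40.] loc@z [ 0.7167 -0.342   0.02  ] depth med [ 0.7027 -0.3264  0.0749]
   ell [ 0.7155 -0.3383  0.02  ] (27.825796127319336, 35.56161880493164)
top steel_disc 0.63 [206. 211. 210.] loc@z [ 0.4758 -0.2975  0.016 ] depth med [ 0.4745 -0.2906  0.0146]
   ell [ 0.4745 -0.2906  0.016 ] (16.265871047973633, 16.704832077026367)
top steel_disc 0.42 [174. 178. 176.] loc@z [0.6867 0.0561 0.016 ] depth med [0.6682 0.051  0.0822]
   ell [0.6864 0.0583 0.016 ] (10.125712394714355, 103.10833740234375)
arm z pct [0.076 0.08  0.083 0.086 0.124]
top seat 0.92 [ 0.567  -
[... 867 characters left out ...]

   ell [0.217  0.3208 0.02  ] (13.023983001708984, 18.92638397216797)
scene steel_disc 0.81 [172. 168. 158.] loc@z [ 0.4756 -0.3079  0.016 ] depth med [ 0.479  -0.2997  0.0163]
   ell [ 0.4786 -0.2998  0.016 ] (18.0886173248291, 20.660825729370117)
arm z pct [0.077 0.082 0.084 0.092 0.123]
scene seat 0.71 [ 0.5613 -0.0149  0.03  ] [ 0.5601 -0.0158  0.0306]
scene gauge_pivot 0.95 [ 0.6789 -0.0271  0.07  ] [ 0.6867 -0.0441  0.0918]
scene grip_post 0.71 [0.6547 0.168  0.082 ] [0.6635 0.1464 0.1041]
scene fixture 0.89 [ 0.5605 -0.0169  0.006 ] [ 0.5706 -0.0339  0.0282]
plate ((0.6142863035202026, -0.026046276092529297), (0.12382693588733673, 0.23699015378952026), 81.79788208007812) 2362
z30 0 0
```

```bash
python3 -m inch '[[0,0,0,0,0,-8,8.5],[0,0,0,0,0,-8,8.5],[0,0,0,0,0,-8,8.5],[0,0,0,0,0,-8,8.5],[0,0,0,0,0,-8,8.5]]'; python3 -m inch '[[0,0,0,0,0,-8,8.5],[0,0,0,0,0,-8,8.5],[0,0,0,0,0,-8,8.5],[4,3.5,0,0,0,0,8.5],[4,3.5,0,0,0,0,8.5]]'
```

```text
clock: 2.7
tcp_pos: [0.2516, -0.5171, 0.2313]
orientation: [0.0, 0.837, 0.547, -0.0]
wrist_force: [-0.1, -0.6, 0.2]
finger_gap: 0.085
clock: 3.2
tcp_pos: [0.3174, -0.442, 0.231]
orientation: [0.0, 0.709, 0.706, 0.0]
wrist_force: [1.6, 0.0, 0.4]
finger_gap: 0.0846
```

```bash
python3 -m inch '[[3.6,3.3,0,0,0,0,8.5],[3.6,3.3,0,0,0,0,8.5],[3.6,3.3,0,0,0,0,8.5],[3.6,3.3,0,0,0,0,8.5],[0,0,0,0,0,0,8.5]]'
cat >> h.py <<'E'
def pose():
    s=get_state(); w,x,y,z=s["orientation"]
    from scipy.spatial.transform import Rotation as R
    T=np.eye(4); T[:3,:3]=R.from_quat([x,y,z,w]).as_matrix(); T[:3,3]=s["tcp_pos"]; return T
def wrist():
    T=pose(); c=vision.read_camera("wrist"); c["T"]=T@c["tool_from_camera"]; c["fish"]=1; return c
def ray(c,px):
    K=c["mtx"]; T=c["T"]
    a=np.array([(px[0]-K[0,2])/K[0,0],(px[1]-K[1,2])/K[1,1]])
    if "fish" in c:
        r=np.linalg.norm(a)+1e-12; d=np.array([np.sin(r)*a[0]/r,-np.sin(r)*a[1]/r,-np.cos(r)])
    else: d=np.array([a[0],-a[1],-1.])
    return T[:3,3],T[:3,:3]@d
def proj(c,X):
    p=np.linalg.inv(c["T"])@np.append(X,1); x,y,z=p[0],-p[1],-p[2]
    K=c["mtx"]
    if "fish" in c:
        h=np.hypot(x,y); th=np.arctan2(h,z); k=th/max(h,1e-12)
    else: k=1/z
    return np.array([K[0,2]+K[0,0]*x*k,K[1,2]+K[1,1]*y*k])
def rectify(c,x0,x1,y0,y1,z,mm=1.0):
    # orthophoto of plane z: image row = decreasing x, col = decreasing y (like top cam)
    xs=np.arange(x1,x0,-mm/1e3); ys=np.arange(y1,y0,-mm/1e3)
    M=np.array([[proj(c,(x,y,z)) for y in ys] for x in xs],np.float32)
    return cv2.remap(c["pixels"][:,:,::-1].copy(),M[...,0],M[...,1],cv2.INTER_CUBIC)
E
python3 - <<'E'
from h import *
c=wrist(); save(c,"w1.png"); print(c["mtx"],c["tool_from_camera"].round(3),c["T"].round(3))
for r in silhouettes(c,"steel_disc"):
    m=r["mask"]; (ex,ey),ax,_=cv2.fitEllipse(max(cv2.findContours(m.astype(np.uint8),0,1)[0],key=len))
    print(r["confidence"],r["location"],m.sum(),onz(c,r["location"],.016).round(4),onz(c,(ex,ey),.016).round(4))
E
```

```text
clock: 3.7
tcp_pos: [0.4527, -0.2936, 0.2315]
orientation: [0.0, 0.705, 0.709, 0.001]
wrist_force: [-0.4, -0.4, 0.4]
finger_gap: 0.0852
[[371.64829954   0.         318.78342613]
 [  0.         371.64829954 237.16665498]
 [  0.           0.           1.        ]] [[-0.001  0.958  0.286  0.074]
 [ 1.     0.001  0.     0.001]
 [ 0.     0.286 -0.958 -0.143]
 [ 0.     0.     0.     1.   ]] [[ 1.    -0.005 -0.003  0.453]
 [ 0.006  0.958  0.285 -0.22 ]
 [ 0.001 -0.285  0.958  0.375]
 [ 0.     0.     0.     1.   ]]
0.87 [339.5, 208.7] 1671 [ 0.4743 -0.2968  0.016 ] [ 0.4745 -0.2947  0.016 ]
```

View pics/w1.png

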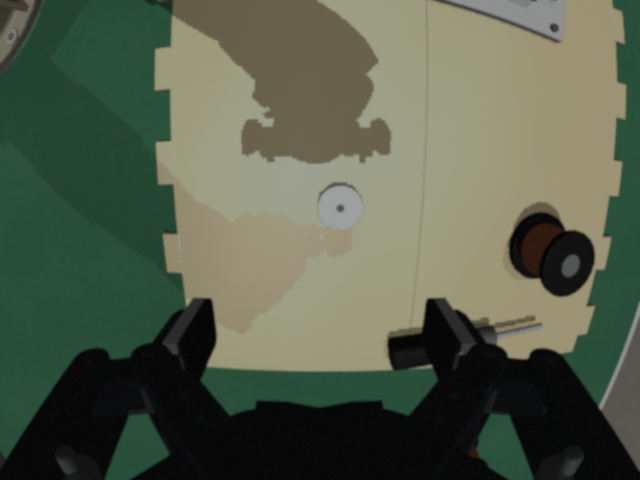

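```bash
python3 -m inch '[[4.5,1.8,0,0,0,0,8.5],[4.5,1.8,0,0,0,0,8.5],[4.5,1.8,0,0,0,0,8.5],[4.5,1.8,0,0,0,0,8.5],[4.5,1.8,0,0,0,0,8.5]]'; python3 -m inch '[[4.5,1.8,0,0,0,0,8.5],[0,0,0,0,0,0,8.5]]'
python3 - <<'E'
from h import *
c=wrist(); save(c,"w2.png"); np.savez("w2.npz",**{k:c[k] for k in("pixels","depth","mtx","T","fish")})
for l,z in(("seat",.030),("gauge_pivot",.070),("grip_post",.082),("fixture",.006)):
    for r in tip_of(c,l)[:2]: print(l,r["confidence"],r["location"],onz(c,r["location"],z).round(4))
im=rectify(c,.48,.76,-.13,.23,.030); cv2.imwrite("pics/w2r.png",cv2.resize(im,None,fx=2,fy=2))
E
```

```text
clock: 4.3
tcp_pos: [0.54, -0.0735, 0.2315]
orientation: [0.0, 0.709, 0.706, -0.0]
wrist_force: [-0.6, -0.7, 0.2]
finger_gap: 0.0852
clock: 4.5
tcp_pos: [0.5591, -0.0251, 0.2311]
orientation: [-0.0, 0.706, 0.708, 0.001]
wrist_force: [0.7, -0.4, -0.1]
finger_gap: 0.0853
seat 0.58 [316.8, 197.2] [ 0.5582 -0.0143  0.03  ]
gauge_pivot 0.8 [452.2, 230.3] [ 0.6787 -0.0349  0.07  ]
grip_post 0.72 [438.7, 9.9] [0.6564 0.1537 0.082 ]
fixture 0.92 [320.1, 196.7] [ 0.5614 -0.0182  0.006 ]
```

View pics/w2.png

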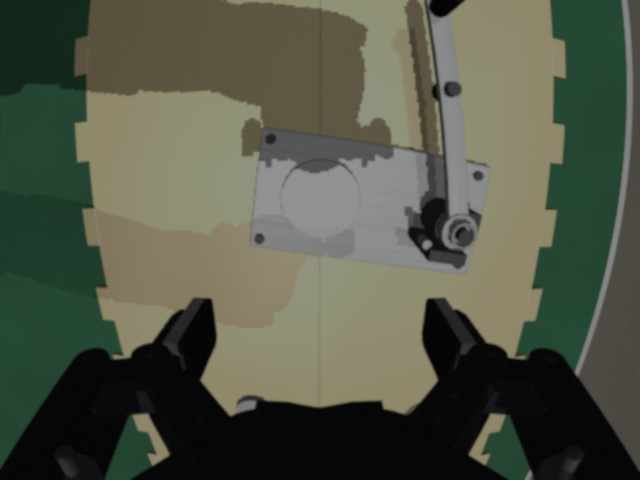

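View pics/w2r.png

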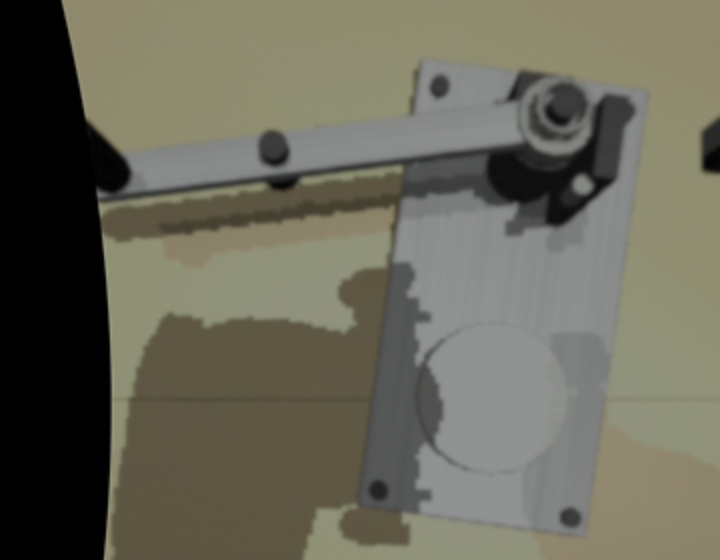

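```bash
cat >> h.py <<'E'
def circ(c,guess,R,z,n=90,w=.008,pick=None):
    # robust circle fit: for each angle, sample radially, gradient peak near R; iterate
    from scipy.optimize import least_squares
    g=cv2.cvtColor(c["pixels"],cv2.COLOR_RGB2GRAY).astype(np.float32)
    cen=np.array(guess[:2],float)
    for it in range(4):
        rr=np.arange(R-w,R+w,.00025); pts=[];wt=[]
        for a in np.linspace(0,2*np.pi,n,endpoint=False):
            X=[proj(c,(cen[0]+r*np.cos(a),cen[1]+r*np.sin(a),z)) for r in rr]
            X=np.array(X,np.float32)
            s=cv2.remap(g,X[:,0:1],X[:,1:2],cv2.INTER_CUBIC)[:,0]
            d=np.gradient(cv2.GaussianBlur(s[:,None],(1,9),0)[:,0]); k=np.argmax(np.abs(d)[4:-4])+4
            pts.append(cen+rr[k]*np.array([np.cos(a),np.sin(a)])); wt.append(abs(d[k]))
        pts=np.array(pts)
        f=lambda p:np.linalg.norm(pts-p[:2],axis=1)-p[2]
        s=least_squares(f,[*cen,R],loss="soft_l1",f_scale=.0005); cen=s.x[:2]; w=max(w*.7,.003)
    return s.x, np.sqrt(np.median(s.fun**2))
E
python3 - <<'E'
from h import *
c=dict(np.load("w2.npz"))
x,e=circ(c,(.5615,-.016),.038,.030); print("seat wrist",x.round(4),e)
im=rectify(c,.48,.74,-.10,.05,.018,.5); 
for q,(a,b) in enumerate(((0,0),)): pass
cv2.imwrite("pics/w2p.png",im)
t=dict(np.load("top0.npz")); x,e=circ(t,(.563,-.016),.038,.030); print("seat top",x.round(4),e)
x,e=circ(t,(.397,.245),.031,.020); print("fl top",x.round(4),e)
x,e=circ(t,(.4745,-.291),.023,.016); print("st top",x.round(4),e)
t=dict(np.load("scene0.npz")); x,e=circ(t,(.561,-.016),.038,.030); print("seat scene",x.round(4),e)
x,e=circ(t,(.403,.235),.031,.020); print("fl scene",x.round(4),e)
x,e=circ(t,(.4786,-.2998),.023,.016); print("st scene",x.round(4),e)
E
```

```text
seat wrist [ 0.5615 -0.0154  0.0375] 0.0006774978999453526
seat top [ 0.5639 -0.0133  0.0378] 0.0008439887191156875
fl top [0.3956 0.2435 0.0304] 0.000520932272502363
st top [ 0.4748 -0.2936  0.0213] 0.0003562075942607391
seat scene [ 0.5618 -0.016   0.0378] 0.0006476739225187848
fl scene [0.4021 0.2359 0.0327] 0.00033744833643483806
st scene [ 0.4777 -0.2974  0.0246] 0.00013547061004200023
```

View pics/w2p.png

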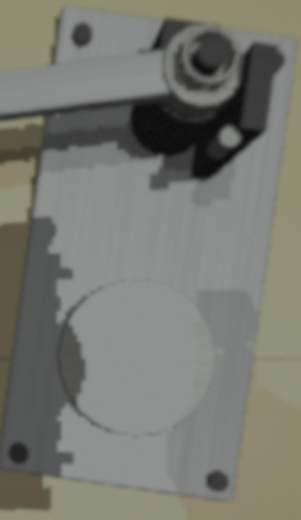

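```bash
python3 -m inch '[[4,-2.4,0,0,0,0,8.5],[4,-2.4,0,0,0,0,8.5],[4,-2.4,0,0,0,0,8.5],[4,-2.4,0,0,0,0,8.5],[4,-2.4,0,0,0,0,8.5]]'; python3 -m inch '[[4,-2.4,0,0,0,0,8.5],[2.4,-1.2,0,0,0,0,8.5],[0,0,0,0,0,0,8.5]]'
python3 - <<'E'
from h import *
c=wrist(); save(c,"w3.png"); 
for r in silhouettes(c,"flange_disc"):
    g=onz(c,r["location"],.02); print(r["confidence"],r["location"],g.round(4),c["pixels"][r["mask"]].mean(0))
    if g[0]>.3 and abs(g[1]-.24)<.05: x,e=circ(c,g,.031,.020); print(x.round(4),e)
s=get_state(); print(s["tcp_pos"],s["joint_pos"].round(2))
E
```

```text
clock: 5.25
tcp_pos: [0.4374, 0.1714, 0.2315]
orientation: [0.0, 0.709, 0.705, 0.0]
wrist_force: [0.1, 1.1, -0.0]
finger_gap: 0.0848
clock: 5.55
tcp_pos: [0.401, 0.2367, 0.2316]
orientation: [-0.0, 0.707, 0.707, 0.0]
wrist_force: [-0.6, 0.5, 0.1]
finger_gap: 0.0853
0.83 [311.4, 195.7] [0.3948 0.247  0.02  ] [52.34416404 52.04353312 50.55141956]
[0.397  0.2436 0.0308] 0.00030551074144599146
0.56 [134.3, 117.0] [0.2136 0.3331 0.02  ] [16.44157937 72.58460919 68.96937953]
[0.40255813 0.23501393 0.23143878] [ 0.36  0.1  -0.22  1.25 -0.    1.93]
```

View pics/w3.png

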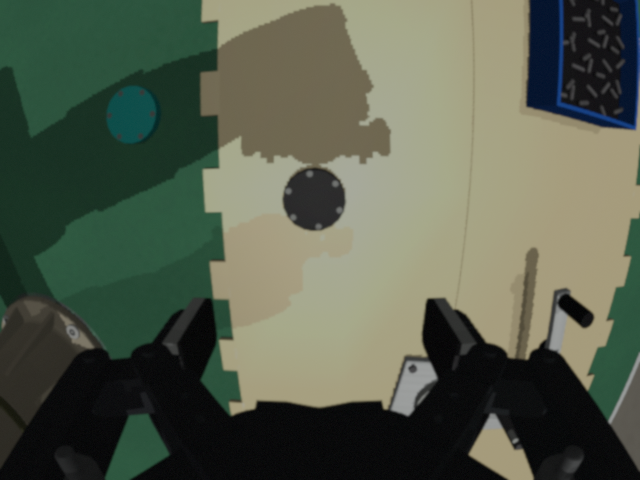

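```bash
python3 -m inch '[[0.7,-0.45,0,0,0,0,8.5],[0,0,3,0,0,-8.2,8.5],[0,0,3,0,0,-8.2,8.5],[0,0,3,0,0,-8.2,8.5],[0,0,3,0,0,-8.2,8.5]]'; python3 -m inch '[[0,0,0,0,0,-8.2,8.5],[0,0,0,0,0,-8.2,8.5],[0,0,0,0,0,-8.2,8.5],[0,0,0,0,0,-8.2,8.5],[0,0,0,0,0,-8.2,8.5]]';  python3 -m inch '[[0,0,0,0,0,-8.2,8],[0,0,0,0,0,-8,8],[0,0,3,0,0,0,8],[0,0,2,0,0,0,8],[0,0,2,0,0,0,8]]'; python3 -m inch '[[0,0,0,0,0,0,8]]'
```

```text
clock: 6.15
tcp_pos: [0.3984, 0.2419, 0.1102]
orientation: [0.0, 0.478, 0.878, 0.0]
wrist_force: [-1.2, 0.3, 0.5]
finger_gap: 0.085
clock: 6.65
tcp_pos: [0.3984, 0.2419, 0.1111]
orientation: [-0.0, 0.14, 0.99, -0.0]
wrist_force: [0.2, 0.2, -0.9]
finger_gap: 0.0851
clock: 7.15
tcp_pos: [0.3983, 0.2419, 0.0404]
orientation: [0.0, 0.002, 1.0, -0.0]
wrist_force: [1.0, 0.1, 0.0]
finger_gap: 0.0799
clock: 7.25
tcp_pos: [0.3962, 0.2411, 0.039]
orientation: [-0.002, 0.002, 1.0, -0.001]
wrist_force: [-1.0, -1.5, -0.0]
finger_gap: 0.0799
```

```bash
python3 -m inch '[[0.1,0.15,1,0,0,0,7],[0,0,1,0,0,0,7],[0,0,0.6,0,0,0,7],[0,0,0.4,0,0,0,7],[0,0,0,0,0,0,7]]'; for i in 1; do python3 -m inch '[[0,0,0.2,0,0,0,7]]';done; python3 -m inch '[[0,0,0.2,0,0,0,7]]';python3 -m inch '[[0,0,0,0,0,0,7]]'
```

```text
clock: 7.75
tcp_pos: [0.3964, 0.2444, 0.0109]
orientation: [-0.0, 0.0, 1.0, -0.0]
wrist_force: [-0.6, 0.0, -0.9]
finger_gap: 0.0699
clock: 7.85
tcp_pos: [0.397, 0.2447, 0.0096]
orientation: [0.0, 0.0, 1.0, 0.0]
wrist_force: [-0.4, 0.5, 0.8]
finger_gap: 0.0699
clock: 7.95
tcp_pos: [0.397, 0.2447, 0.0075]
orientation: [0.0, 0.0, 1.0, 0.0]
wrist_force: [0.6, -0.2, -0.8]
finger_gap: 0.0703
clock: 8.05
tcp_pos: [0.3966, 0.2445, 0.0072]
orientation: [0.0, 0.0, 1.0, -0.0]
wrist_force: [-0.5, 0.5, -0.6]
finger_gap: 0.07
```

```bash
python3 -m inch '[[0,0,0.3,0,0,0,7]]'; python3 -m inch '[[0,0,0,0,0,0,5.8],[0,0,0,0,0,0,5.8],[0,0,0,0,0,0,5.8]]' 20;  python3 -m inch '[[0,0,0,0,0,0,5.8]]'
```

```text
clock: 8.15
tcp_pos: [0.3971, 0.2447, 0.0046]
orientation: [0.0, 0.0, 1.0, 0.0]
wrist_force: [0.0, 0.5, 0.4]
finger_gap: 0.0701
clock: 8.45
tcp_pos: [0.3966, 0.2445, 0.0042]
orientation: [-0.0, 0.0, 1.0, -0.0]
wrist_force: [-0.8, 0.9, 0.2]
finger_gap: 0.061
clock: 8.55
tcp_pos: [0.3966, 0.2445, 0.0042]
orientation: [-0.0, 0.0, 1.0, -0.0]
wrist_force: [-0.8, -0.6, -0.5]
finger_gap: 0.0604
```

```bash
python3 -m inch '[[0,0,0,0,0,0,5.8],[0,0,0,0,0,0,5.8]]'
python3 - <<'E'
from h import *
c=wrist(); save(c,"w4.png")
E
```

```text
clock: 8.75
tcp_pos: [0.3967, 0.2445, 0.0042]
orientation: [-0.0, 0.001, 1.0, -0.0]
wrist_force: [-0.3, 0.7, -0.3]
finger_gap: 0.0607
```

View pics/w4.png

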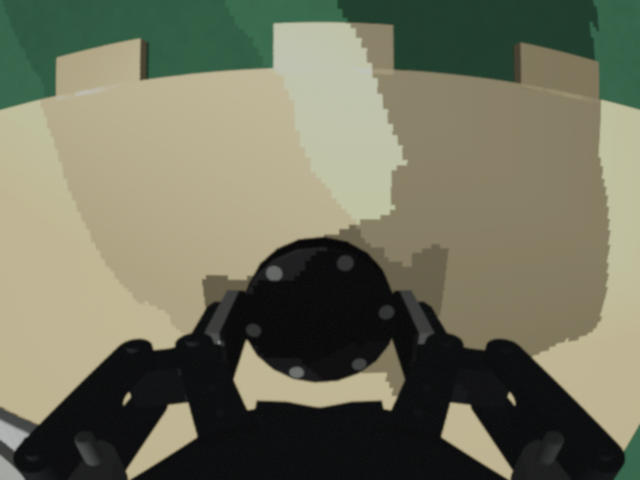

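```bash
python3 -m inch '[[0,0,0,0,0,0,7],[0,0,0,0,0,0,7],[0,0,0,0,0,0,7],[0,0,0,0,0,8.2,7],[0,0,0,0,0,8.2,7]]'; python3 -m inch '[[0,0,0,0,0,8.2,7],[0,0,0,0,0,8.2,7],[0,0,0,0,0,8.2,7],[0,0,0,0,0,8.2,7],[0,0,0,0,0,8.2,7]]';  python3 -m inch '[[0,0,0,0,0,8.2,7],[0,0,0,0,0,8.2,7],[0,0,0,0,0,8.2,7],[0,0,0,0,0,8,7],[0,0,0,0,0,0,7]]'; python3 -m inch '[[0,0,0,0,0,0,5.8],[0,0,0,0,0,0,5.8],[0,0,0,0,0,0,5.8],[0,0,0,0,0,0,5.8]]' 20;  python3 -m inch '[[0,0,0,0,0,0,5.8]]'
```

```text
clock: 9.3
tcp_pos: [0.3967, 0.2445, 0.0043]
orientation: [0.0, 0.146, 0.989, -0.0]
wrist_force: [-0.9, -0.3, -1.1]
finger_gap: 0.0705
clock: 9.8
tcp_pos: [0.3967, 0.2445, 0.0043]
orientation: [0.0, 0.483, 0.875, 0.0]
wrist_force: [0.1, -0.1, -1.4]
finger_gap: 0.07
clock: 10.3
tcp_pos: [0.3967, 0.2445, 0.0043]
orientation: [0.0, 0.708, 0.707, 0.0]
wrist_force: [-0.2, -0.7, -0.5]
finger_gap: 0.0703
clock: 10.7
tcp_pos: [0.3968, 0.2446, 0.0045]
orientation: [0.0, 0.707, 0.707, 0.0]
wrist_force: [-0.2, -0.6, 4.6]
finger_gap: 0.0609
clock: 10.8
tcp_pos: [0.3968, 0.2445, 0.0045]
orientation: [0.0, 0.707, 0.707, 0.0]
wrist_force: [-1.1, 0.1, 4.8]
finger_gap: 0.0609
```

```bash
python3 -m inch '[[0,0,0,0,0,0,5.5],[0,0,-1,0,0,0,5.5],[0,0,-2,0,0,0,5.5],[0,0,-4,0,0,0,5.5],[0,0,-4,0,0,0,5.5]]' 40; python3 -m inch '[[0,0,-4,0,0,0,5.5],[0,0,-4,0,0,0,5.5],[-3,2,-3,0,0,0,5.5],[-4,2.5,0,0,0,0,5.5],[-4,2.5,0,0,0,0,5.5]]'; python3 -m inch '[[-4,2.5,0,0,0,0,5.5],[-4,2.5,0,0,0,0,5.5],[-4,2.5,0,0,0,0,5.5],[-3,2,0,0,0,0,5.5],[0,0,0,0,0,0,5.5]]'; python3 -m inch '[[0,0,0,0,0,0,5.5],[0,0,0,0,0,0,5.5]]'
python3 - <<'E'
from h import *
for i in range(4):
    c=wrist(); print(c["T"][:3,3],get_state()["tcp_pos"])
    print(circ(c,(.562,-.016),.038,.030,w=.005)[0])
    if i==0: save(c,"w5.png")
E
```

```text
clock: 11.3
tcp_pos: [0.3957, 0.2441, 0.115]
orientation: [-0.0, 0.707, 0.707, -0.001]
wrist_force: [0.2, 0.5, -0.9]
finger_gap: 0.0602
clock: 11.8
tcp_pos: [0.4678, 0.1338, 0.2262]
orientation: [0.001, 0.707, 0.708, 0.001]
wrist_force: [0.5, -0.1, -0.2]
finger_gap: 0.0604
clock: 12.3
tcp_pos: [0.5636, -0.0197, 0.2237]
orientation: [0.001, 0.709, 0.705, -0.0]
wrist_force: [-0.4, 0.9, -0.9]
finger_gap: 0.0602
clock: 12.5
tcp_pos: [0.5606, -0.0148, 0.2242]
orientation: [-0.001, 0.707, 0.707, -0.0]
wrist_force: [0.0, 0.1, 0.4]
finger_gap: 0.0601
[0.5616799  0.05938492 0.36759429] [ 0.5605678  -0.01453281  0.22437862]
[ 0.56153565 -0.01466219  0.03765767]
[0.56157645 0.05969444 0.3677404 ] [ 0.56066444 -0.01437967  0.22450289]
[ 0.5615709  -0.0145508   0.03763667]
[0.5615903  0.05986476 0.36785594] [ 0.56080092 -0.0144042   0.22457696]
[ 0.5613767  -0.01445609  0.03742521]
[0.56167775 0.05986109 0.3679193 ] [ 0.56089997 -0.0144945   0.22460035]
[ 0.56156801 -0.01450711  0.03749961]
```

View pics/w5.png

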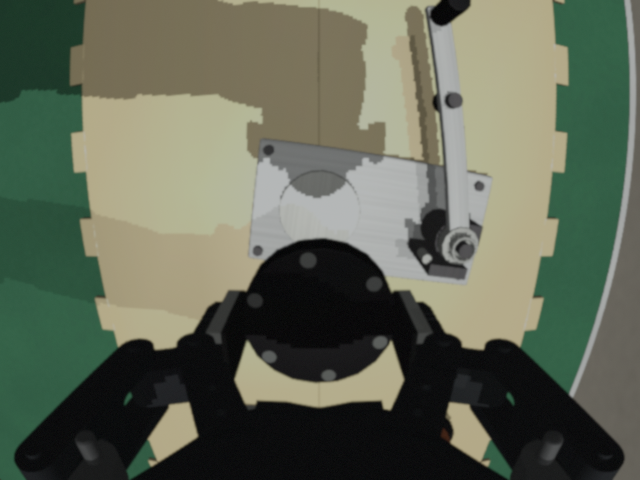

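Run:
```python
from h import *
c=wrist(); T=pose(); t=T[:3,3]; z=t[2]+.0155
print(t, circ(c,t,.031,z,w=.004), circ(c,t,.031,z,w=.007), circ(c,(.5615,-.0145),.038,.030,w=.005))
```

```text
[ 0.56101557 -0.0146062   0.22462283] (array([ 0.56153372, -0.01132034,  0.03167906]), np.float64(0.0005831018731473211)) (array([ 0.56157115, -0.01132351,  0.03167856]), np.float64(0.0005832312564144316)) (array([ 0.56136725, -0.01465785,  0.03752834]), np.float64(0.0005719448894325036))
```

```bash
cat >> h.py <<'E'
def wcloud(c):
    K=c["mtx"]; T=c["T"]; D=c["depth"]; v,u=np.mgrid[:480,:640]
    a=(u-K[0,2])/K[0,0]; b=(v-K[1,2])/K[1,1]; r=np.hypot(a,b)+1e-9; t=np.tan(np.minimum(r,1.5))
    P=np.stack([D*t*a/r,-D*t*b/r,-D],-1); return P@T[:3,:3].T+T[:3,3]
E
python3 - <<'E'
from h import *
c=wrist(); P=wcloud(c); t=pose()[:3,3]
m=np.zeros((480,640),bool); v,u=np.mgrid[:480,:640]; m=(np.hypot(u-318,(v-310)*1.05)<58)&(c["depth"]>0)
p=P[m]-t; k=np.abs(p[:,2]-np.median(p[:,2]))<.006; p=p[k]
A=np.c_[p[:,:2],np.ones(len(p))]; s=np.linalg.lstsq(A,p[:,2],rcond=None)[0]; r=p[:,2]-A@s
print("plane dz/dx,dz/dy,z0",s,"std",r.std(),len(p))
# all points near that plane -> disc outline
q=(P-t).reshape(-1,3); q=q[(np.abs(q[:,0])<.05)&(np.abs(q[:,1])<.06)]; q=q[np.abs(q[:,2]-np.c_[q[:,:2],np.ones(len(q))]@s)<.003]
print(cv2.minEnclosingCircle(q[:,:2].astype(np.float32)), np.percentile(q,[0.5,50,99.5],axis=0))
qs=P[200:210,300:330]; print("seat z",np.median(P[195:205,290:300,2]),np.median(P[195:230,330:355,2]),np.median(P[400,320:330,2]))
save(c,"w6.png",(220,220,420,400),4)
E
```

```text
plane dz/dx,dz/dy,z0 [-0.00057388  0.00282905  0.01593659] std 0.000563220405826399 10021
((0.0006439313292503357, 0.008078675717115402), 0.04338779300451279) [[-0.03484033 -0.02724504  0.01356391]
 [ 0.00082187  0.00566916  0.01594728]
 [ 0.0360984   0.03188979  0.0182763 ]]
seat z 0.030676883688538076 0.030721584445379868 0.007284500920050951
```

View pics/w6.png

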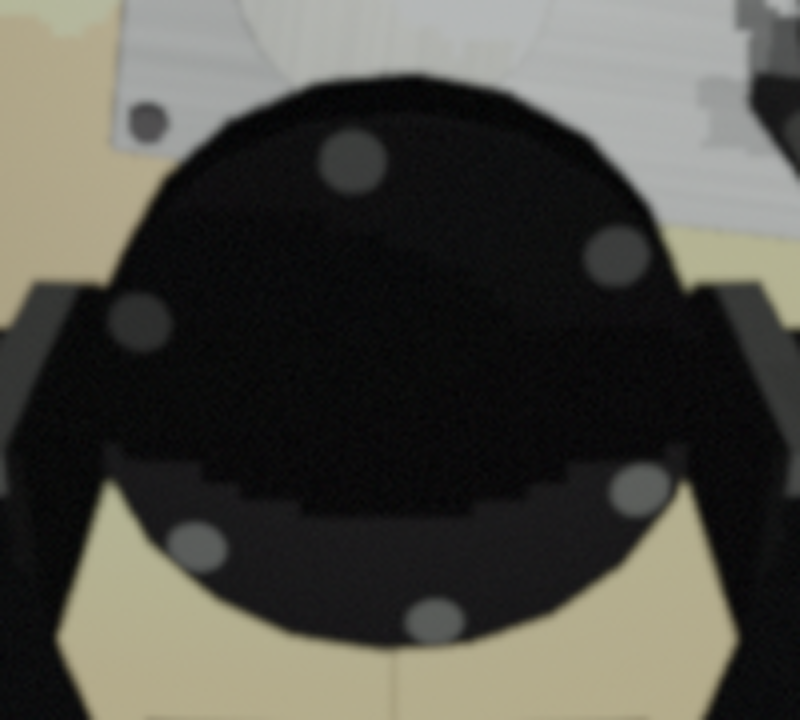

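Run:
```python
from h import *
c=wrist(); t=pose()[:3,3]
pts=np.array([(352,160),(616,257),(640,490),(435,621),(197,548),(140,322)])/4+220-.375
W=np.array([onz(c,p,t[2]+.0157)[:2]-t[:2] for p in pts]); print((W*1e3).round(1))
print("centre rel TCP mm",W.mean(0)*1e3,np.linalg.norm(W-W.mean(0),axis=1)*1e3)
```

```text
[[ -3.3  27.7]
 [ 21.5  17.9]
 [ 25.6  -8.3]
 [  4.9 -24.8]
 [-19.9 -15.5]
 [-24.   11. ]]
centre rel TCP mm [0.79222924 1.34063922] [26.7226459  26.51760319 26.60837563 26.47554724 26.69009952 26.55745114]
```

```bash
python3 -m inch '[[-0.13,0,3,0,0,0,5.5],[0,0,4,0,0,0,5.5],[0,0,4,0,0,0,5.5],[0,0,3,0,0,0,5.5],[0,0,2,0,0,0,5.5]]'; python3 -m inch '[[0,0,1.5,0,0,0,5.5],[0,0,1,0,0,0,5.5],[0,0,0.5,0,0,0,5.5],[0,0,0,0,0,0,5.5],[0,0,0,0,0,0,5.5]]';python3 -m inch '[[0,0,0.2,0,0,0,5.5],[0,0,0,0,0,0,5.5]]'
```

```text
clock: 13.35
tcp_pos: [0.5598, -0.0164, 0.0618]
orientation: [-0.001, 0.707, 0.707, -0.001]
wrist_force: [-0.4, 0.6, -0.9]
finger_gap: 0.0605
clock: 13.85
tcp_pos: [0.562, -0.0171, 0.0351]
orientation: [0.001, 0.707, 0.707, 0.0]
wrist_force: [-0.0, 0.4, -1.0]
finger_gap: 0.0601
clock: 14.05
tcp_pos: [0.5618, -0.0171, 0.0328]
orientation: [0.0, 0.707, 0.707, 0.0]
wrist_force: [-0.3, 0.7, 0.1]
finger_gap: 0.0601
```

```bash
python3 -m inch '[[0.1,-0.1,0.2,0,0,0,5.5],[0,0,0,0,0,0,5.5]]'; python3 -m inch '[[0,0,0.15,0,0,0,5.5],[0,0,0,0,0,0,5.5]]'
```

```text
clock: 14.25
tcp_pos: [0.5601, -0.0158, 0.0302]
orientation: [-0.0, 0.707, 0.707, -0.0]
wrist_force: [0.0, 0.1, -0.4]
finger_gap: 0.0602
clock: 14.45
tcp_pos: [0.5605, -0.016, 0.0288]
orientation: [0.0, 0.707, 0.707, 0.0]
wrist_force: [0.4, -0.9, -0.5]
finger_gap: 0.0604
```

```bash
python3 -m inch '[[0,0,0.1,0,0,0,5.5],[0,0,0,0,0,0,5.5]]'; python3 -m inch '[[0,0,0.05,0,0,0,5.5],[0,0,0,0,0,0,5.5]]'
```

```text
clock: 14.65
tcp_pos: [0.5605, -0.016, 0.0288]
orientation: [0.0, 0.707, 0.707, 0.0]
wrist_force: [-2.9, 0.5, 7.5]
finger_gap: 0.0603
clock: 14.85
tcp_pos: [0.5605, -0.016, 0.0287]
orientation: [0.0, 0.707, 0.707, 0.0]
wrist_force: [-3.0, 0.5, 11.1]
finger_gap: 0.0604
```

Contact. I open the hand, rise, and look back at how the flange sits.

```bash
python3 -m inch '[[0,0,-0.1,0,0,0,7],[0,0,0,0,0,0,7],[0,0,0,0,0,0,7],[0,0,-2,0,0,0,7.5],[0,0,-4,0,0,0,8]]'; python3 -m inch '[[0,0,-4,0,0,0,8],[0,0,-4,0,0,0,8],[0,0,-4,0,0,0,8],[0,0,-1.5,0,0,0,8],[0,0,0,0,0,0,8]]'; python3 -m inch '[[0,0,0,0,0,0,8],[0,0,0,0,0,0,8]]'
python3 - <<'E'
from h import *
c=wrist(); t=pose(); print(t[:3,3]); np.savez("w7.npz",**{k:c[k] for k in("pixels","depth","mtx","T","fish")}); save(c,"w7.png",(250,140,390,260),5)
print(circ(c,(.5615,-.0145),.038,.030,w=.003), circ(c,(.5615,-.0145),.031,.044,w=.004))
E
```

```text
clock: 15.35
tcp_pos: [0.5575, -0.0155, 0.0854]
orientation: [-0.003, 0.707, 0.707, -0.002]
wrist_force: [0.8, -0.3, 0.4]
finger_gap: 0.08
clock: 15.85
tcp_pos: [0.5621, -0.0162, 0.2261]
orientation: [0.002, 0.707, 0.707, 0.002]
wrist_force: [0.9, 0.3, -0.5]
finger_gap: 0.08
clock: 16.05
tcp_pos: [0.5594, -0.0158, 0.2212]
orientation: [-0.001, 0.707, 0.707, -0.001]
wrist_force: [0.0, 0.4, -0.3]
finger_gap: 0.0798
[ 0.55939608 -0.01578545  0.2212203 ]
(array([ 0.56041476, -0.01280712,  0.03656212]), np.float64(0.0003386187667210218)) (array([ 0.56129448, -0.01351383,  0.03093733]), np.float64(0.00032777624626108395))
```

View pics/w7.png

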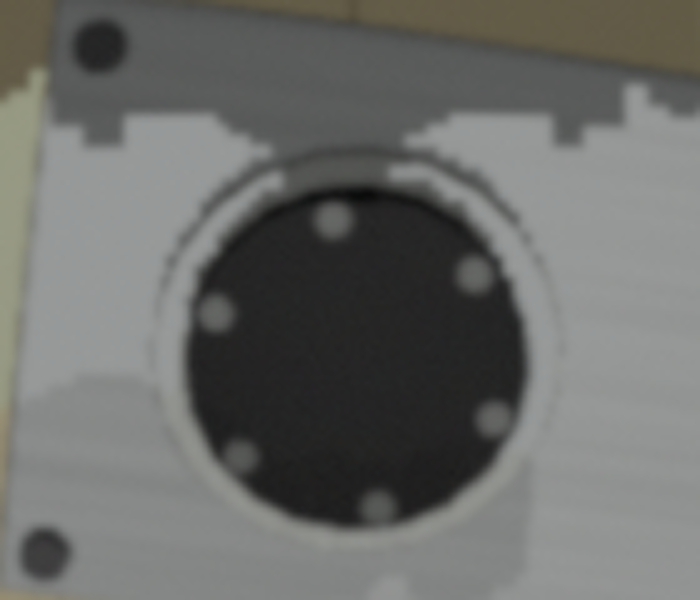

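Run:
```python
from h import *
c=dict(np.load("w7.npz"))
f=lambda p: onz(c,np.array(p)/5+np.array([250,140])-.4,.044)[:2]
g=lambda p: onz(c,np.array(p)/5+np.array([250,140])-.4,.030)[:2]
B=np.array([f(p) for p in((333,220),(474,275),(494,419),(378,508),(241,457),(217,314))]); print("flange",B.mean(0),np.linalg.norm(B-B.mean(0),axis=1).round(4))
s=np.array([g(p) for p in((155,350),(562,340),(355,148),(360,547))]); print("seat",s.round(4),(s[0,0]+s[1,0])/2,(s[2,1]+s[3,1])/2)
im=rectify(c,.51,.61,-.065,.035,.030,.25); cv2.imwrite("pics/w7r.png",cv2.resize(im,None,fx=1.4,fy=1.4))
for w in (.0015,.002,.0025): print(circ(c,(.5605,-.014),.038,.030,w=w,n=180))
```

```text
flange [ 0.56145444 -0.01481533] [0.0265 0.0264 0.0264 0.0265 0.0265 0.0263]
seat [[ 0.5243 -0.0147]
 [ 0.5995 -0.0129]
 [ 0.5613  0.0225]
 [ 0.5622 -0.0531]] 0.5618957088501364 -0.015275115744958746
(array([ 0.56016525, -0.01273132,  0.03649052]), np.float64(0.0003478928392782382))
(array([ 0.56037411, -0.01251358,  0.03651174]), np.float64(0.00040102235173331837))
(array([ 0.56004481, -0.01275653,  0.03644221]), np.float64(0.00037283543596723043))
```

View pics/w7r.png

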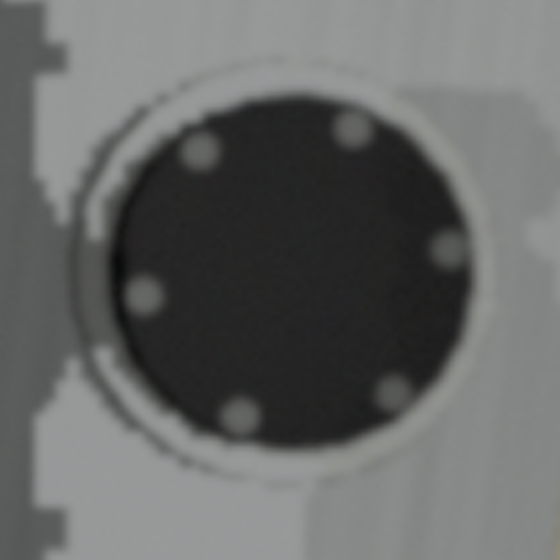

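The flange sits centred within about 0.7 mm. Next is the steel disc.

```bash
python3 -m inch '[[-3,-1,0,0,0,0,8],[-4.5,-1.4,0,0,0,0,8],[-4.5,-1.4,0,0,0,0,8],[-4.5,-1.4,0,0,0,0,8],[-4.5,-1.4,0,0,0,0,8]]'; python3 -m inch '[[-4,-1.2,0,0,0,0,8],[-3,-0.8,0,0,0,0,8],[0,0,0,0,0,0,8],[0,0,0,0,0,0,8],[0,0,0,0,0,0,8]]'
python3 - <<'E'
from h import *
for i in range(2):
    c=wrist(); t=pose(); r=silhouettes(c,"steel_disc")[0]; 
    print(t[:3,3],r["location"],r["confidence"],onz(c,r["location"],.016),circ(c,onz(c,r["location"],.016),.023,.016,w=.006))
save(c,"w8.png",(260,140,380,260),5)
print(get_state()["tcp_pos"],get_state()["joint_pos"])
E
```

```text
clock: 16.6
tcp_pos: [0.4929, -0.227, 0.2218]
orientation: [-0.001, 0.707, 0.707, -0.0]
wrist_force: [1.7, -0.6, -0.2]
finger_gap: 0.0799
clock: 17.1
tcp_pos: [0.4739, -0.2948, 0.2224]
orientation: [-0.001, 0.707, 0.707, 0.0]
wrist_force: [-0.2, 0.4, 0.4]
finger_gap: 0.0802
[ 0.47417512 -0.29459025  0.2227318 ] [317.5, 207.6] 0.76 [ 0.47327491 -0.2950364   0.016     ] (array([ 0.47463918, -0.29536392,  0.02196545]), np.float64(0.00023968385153132974))
[ 0.47444755 -0.29461062  0.2231413 ] [314.5, 207.9] 0.56 [ 0.47093538 -0.29535744  0.016     ] (array([ 0.47469964, -0.29530575,  0.02196024]), np.float64(0.00020160830196505917))
[ 0.47450144 -0.29473697  0.22326705] [-6.99547025e-01  2.83621509e-01 -1.42181326e-02  1.27307300e+00
  1.51353447e-05  8.70437372e-01]
```

View pics/w8.png

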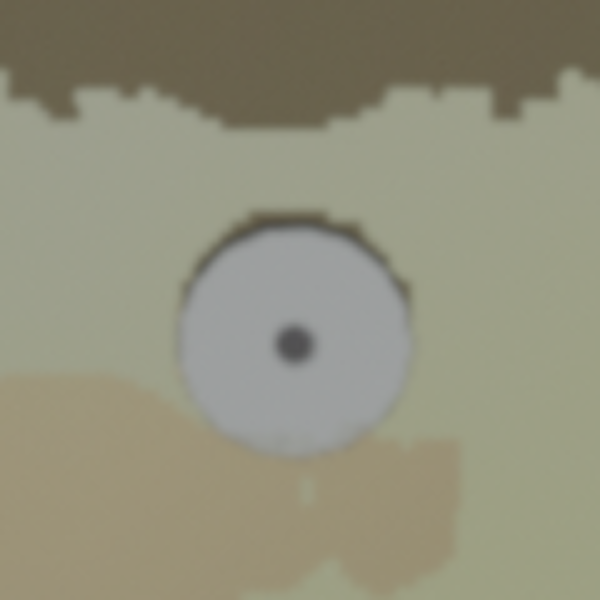

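```bash
python3 -m inch '[[-0.2,-0.05,3,0,0,-8.2,8],[0,0,3,0,0,-8.2,7],[0,0,3,0,0,-8.2,7],[0,0,3,0,0,-8.2,6],[0,0,0,0,0,-8.2,6]]'; python3 -m inch '[[0,0,0,0,0,-8.2,5.6],[0,0,0,0,0,-8.2,5.6],[0,0,0,0,0,-8.2,5.6],[0,0,0,0,0,-8.2,5.6],[0,0,0,0,0,-8.2,5.6]]';  python3 -m inch '[[0,0,0,0,0,-8,5.6],[0,0,3,0,0,0,5.6],[0,0,3,0,0,0,5.6],[0,0,2,0,0,0,5.6],[0,0,0,0,0,0,5.6]]'; python3 -m inch '[[0,0,0.6,0,0,0,5.6],[0,0,0,0,0,0,5.6]]'
```

```text
clock: 17.8
tcp_pos: [0.4714, -0.295, 0.099]
orientation: [-0.004, 0.412, 0.911, 0.001]
wrist_force: [-0.2, 0.1, 0.3]
finger_gap: 0.0601
clock: 18.3
tcp_pos: [0.4741, -0.2972, 0.1035]
orientation: [0.0, 0.067, 0.998, -0.0]
wrist_force: [-0.7, -0.1, -0.3]
finger_gap: 0.0563
clock: 18.8
tcp_pos: [0.4719, -0.2955, 0.0206]
orientation: [-0.002, -0.0, 1.0, 0.002]
wrist_force: [-0.6, 0.2, -0.0]
finger_gap: 0.056
clock: 19.0
tcp_pos: [0.4742, -0.298, 0.0179]
orientation: [0.0, 0.0, 1.0, -0.0]
wrist_force: [0.1, -0.0, -0.5]
finger_gap: 0.0557
```

```bash
python3 -m inch '[[0,0,0.5,0,0,0,5.6],[0,0,0.3,0,0,0,5.6],[0,0,0,0,0,0,5.6]]'; python3 -m inch '[[0,0,0.15,0,0,0,5.6],[0,0,0,0,0,0,5.6]]';python3 -m inch '[[0,0,0.15,0,0,0,5.6],[0,0,0,0,0,0,5.6]]'
```

```text
clock: 19.3
tcp_pos: [0.4736, -0.2979, 0.0093]
orientation: [0.0, 0.001, 1.0, -0.0]
wrist_force: [-0.6, 0.3, -0.3]
finger_gap: 0.0562
clock: 19.5
tcp_pos: [0.4736, -0.2979, 0.0078]
orientation: [0.0, 0.001, 1.0, -0.0]
wrist_force: [0.3, 0.0, 0.2]
finger_gap: 0.0562
clock: 19.7
tcp_pos: [0.4735, -0.2978, 0.0062]
orientation: [-0.0, 0.001, 1.0, 0.0]
wrist_force: [-0.0, 0.6, -0.2]
finger_gap: 0.0561
```

```bash
python3 -m inch '[[-0.05,0.1,0,0,0,0,5.6],[0,0,0,0,0,0,4.2],[0,0,0,0,0,0,4.2],[0,0,0,0,0,0,4.2],[0,0,0,0,0,0,4.2]]' 20;  python3 -m inch '[[0,0,0,0,0,0,4.2]]'; python3 -m inch '[[0,0,0,0,0,0,5.6],[0,0,0,0,0,0,5.6],[0,0,0,0,0,0,5.6],[0,0,0,0,0,8.2,5.6],[0,0,0,0,0,8.2,5.6]]'; python3 -m inch '[[0,0,0,0,0,8.2,5.6],[0,0,0,0,0,8.2,5.6],[0,0,0,0,0,8.2,5.6],[0,0,0,0,0,8.2,5.6],[0,0,0,0,0,8.2,5.6]]';  python3 -m inch '[[0,0,0,0,0,8.2,5.6],[0,0,0,0,0,8.2,5.6],[0,0,0,0,0,8.2,5.6],[0,0,0,0,0,8,5.6],[0,0,0,0,0,0,5.6]]'
```

```text
clock: 20.2
tcp_pos: [0.4742, -0.2968, 0.0065]
orientation: [0.0, 0.0, 1.0, -0.0]
wrist_force: [-1.1, 1.4, 3.5]
finger_gap: 0.045
clock: 20.3
tcp_pos: [0.4742, -0.2969, 0.0065]
orientation: [0.0, 0.0, 1.0, -0.0]
wrist_force: [-0.9, 0.5, 4.4]
finger_gap: 0.0444
clock: 20.8
tcp_pos: [0.4741, -0.2969, 0.0062]
orientation: [-0.0, 0.146, 0.989, -0.0]
wrist_force: [0.2, -0.1, -0.5]
finger_gap: 0.056
clock: 21.3
tcp_pos: [0.4741, -0.2969, 0.0062]
orientation: [-0.0, 0.483, 0.875, -0.0]
wrist_force: [-0.2, 0.1, -0.2]
finger_gap: 0.0558
clock: 21.8
tcp_pos: [0.4741, -0.2969, 0.0061]
orientation: [-0.0, 0.708, 0.707, -0.0]
wrist_force: [-0.4, -0.3, -0.2]
finger_gap: 0.0558
```

```bash
python3 -m inch '[[0,0,-0.1,0,0,0,5.6],[0,0,0,0,0,0,4.2],[0,0,0,0,0,0,4.2],[0,0,0,0,0,0,4.2],[0,0,0,0,0,0,4.2]]' 20;  python3 -m inch '[[0,0,0,0,0,0,4]]' 40; python3 -m inch '[[0,0,0,0,0,0,4],[0,0,-1,0,0,0,4],[0,0,-2,0,0,0,4],[0,0,-4,0,0,0,4],[0,0,-4,0,0,0,4]]';  python3 -m inch '[[0,0,-4,0,0,0,4],[0,0,-4,0,0,0,4],[0,0,-2,0,0,0,4],[4,1.2,0,0,0,0,4],[4.5,1.4,0,0,0,0,4]]'; python3 -m inch '[[4.5,1.4,0,0,0,0,4],[4.5,1.4,0,0,0,0,4],[4.5,1.4,0,0,0,0,4],[4,1.2,0,0,0,0,4],[2,0.6,0,0,0,0,4]]'; python3 -m inch '[[0,0,0,0,0,0,4],[0,0,0,0,0,0,4],[0,0,0,0,0,0,4],[0,0,0,0,0,0,4]]'
python3 - <<'E'
from h import *
for i in range(2):
    c=wrist(); t=pose(); print(t[:3,3])
save(c,"w9.png"); save(c,"w9c.png",(230,150,410,390),2.5);np.savez("w9.npz",**{k:c[k] for k in("pixels","depth","mtx","T","fish")})
E
```

```text
clock: 22.3
tcp_pos: [0.4741, -0.297, 0.0076]
orientation: [0.0, 0.707, 0.707, -0.0]
wrist_force: [-1.3, 1.0, 3.7]
finger_gap: 0.0447
clock: 22.4
tcp_pos: [0.4742, -0.297, 0.0078]
orientation: [0.0, 0.707, 0.707, -0.0]
wrist_force: [-1.8, 0.9, 5.1]
finger_gap: 0.0436
clock: 22.9
tcp_pos: [0.4734, -0.2961, 0.1178]
orientation: [-0.001, 0.707, 0.707, -0.0]
wrist_force: [0.7, -0.9, -1.5]
finger_gap: 0.0436
clock: 23.4
tcp_pos: [0.5007, -0.2126, 0.2185]
orientation: [0.001, 0.709, 0.705, 0.0]
wrist_force: [1.3, -0.2, -2.3]
finger_gap: 0.0434
clock: 23.9
tcp_pos: [0.5606, -0.0135, 0.2174]
orientation: [-0.0, 0.706, 0.708, 0.0]
wrist_force: [0.9, -1.1, -1.7]
finger_gap: 0.0434
clock: 24.3
tcp_pos: [0.5602, -0.0181, 0.2173]
orientation: [0.0, 0.708, 0.706, -0.0]
wrist_force: [-0.5, 0.7, -1.1]
finger_gap: 0.0436
[ 0.56019754 -0.01808135  0.21732697]
[ 0.56023932 -0.01801703  0.21731858]
```

View pics/w9c.png

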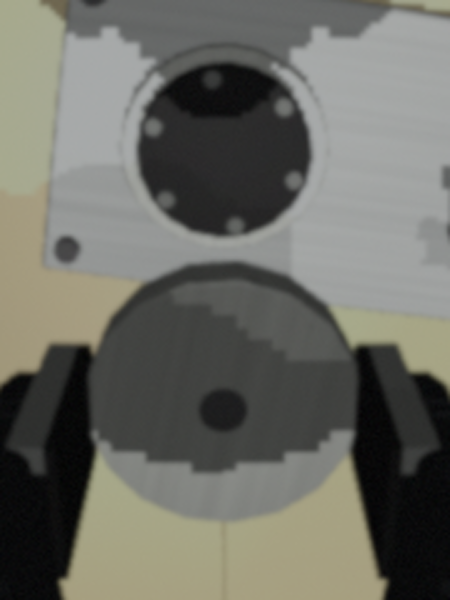

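Run:
```python
from h import *
c=dict(np.load("w9.npz")); T=c["T"]; t=np.array([.56022,-.01804,.21732])
f=lambda p,z: onz(c,np.array(p)/2.5+np.array([230,150])-.3,z)[:2]
print("hole rel tcp",f((223,410),t[2]+.0083)-t[:2])
B=np.array([f(p,.044) for p in((212,80),(283,107),(294,181),(235,226),(166,200),(153,127))]); print("flange",B.mean(0),np.linalg.norm(B-B.mean(0),axis=1).round(4))
P=wcloud(c); 
print("disc top z rel tcp", np.median(P[318:345,300:315,2])-t[2], "flange top",np.median(P[195:230,310:330,2]))
# flange circle centre offset too
print(circ(c,B.mean(0),.031,.044,w=.004,n=120))
```

```text
hole rel tcp [0.0008982 0.001126 ]
flange [ 0.5614271  -0.01489197] [0.0264 0.0264 0.0265 0.0266 0.0264 0.0264]
disc top z rel tcp 0.00878235023882279 flange top 0.04471345894927717
(array([ 0.5613919 , -0.01375118,  0.0307661 ]), np.float64(0.0002442610643547184))
```

```bash
python3 -m inch '[[0.2,0.05,3,0,0,0,4],[0,0,4,0,0,0,4],[0,0,4,0,0,0,4],[0,0,2.5,0,0,0,4],[0,0,1.5,0,0,0,4]]'; python3 -m inch '[[0,0,1,0,0,0,4],[0,0,0.6,0,0,0,4],[0,0,0,0,0,0,4],[0,0,0,0,0,0,4],[0,0,0,0,0,0,4]]'
```

```text
clock: 24.9
tcp_pos: [0.559, -0.0154, 0.0646]
orientation: [-0.002, 0.708, 0.706, -0.001]
wrist_force: [0.4, 0.1, -1.6]
finger_gap: 0.0437
clock: 25.4
tcp_pos: [0.5617, -0.0151, 0.0523]
orientation: [0.001, 0.707, 0.707, 0.001]
wrist_force: [0.4, -0.5, -1.9]
finger_gap: 0.0434
```

```bash
python3 -m inch '[[-0.05,-0.08,0.3,0,0,0,4],[0,0,0,0,0,0,4],[0,0,0,0,0,0,4]]'; python3 -m inch '[[0,0,0.1,0,0,0,4],[0,0,0,0,0,0,4],[0,0,0,0,0,0,4]]'
```

```text
clock: 25.7
tcp_pos: [0.56, -0.0154, 0.0484]
orientation: [0.0, 0.707, 0.707, -0.0]
wrist_force: [0.3, -0.5, -1.7]
finger_gap: 0.0437
clock: 26.0
tcp_pos: [0.5601, -0.0154, 0.0473]
orientation: [-0.0, 0.707, 0.707, -0.0]
wrist_force: [-0.1, -0.5, -1.6]
finger_gap: 0.0433
```

```bash
python3 -m inch '[[-0.05,0.05,0.1,0,0,0,4],[0,0,0,0,0,0,4]]'; python3 -m inch '[[0,0,0.05,0,0,0,4],[0,0,0,0,0,0,4]]'; python3 -m inch '[[0,0,0.05,0,0,0,4],[0,0,0,0,0,0,4]]'
```

```text
clock: 26.2
tcp_pos: [0.5606, -0.016, 0.0461]
orientation: [0.0, 0.707, 0.707, -0.0]
wrist_force: [0.1, -0.0, -1.9]
finger_gap: 0.0439
clock: 26.4
tcp_pos: [0.5607, -0.016, 0.0459]
orientation: [0.0, 0.707, 0.707, -0.0]
wrist_force: [-0.4, 0.1, -1.1]
finger_gap: 0.0436
clock: 26.6
tcp_pos: [0.5607, -0.016, 0.0458]
orientation: [0.0, 0.707, 0.707, 0.0]
wrist_force: [-2.5, 0.6, 3.6]
finger_gap: 0.0438
```

Contact, so I open gently and rise.

```bash
python3 -m inch '[[0,0,-0.05,0,0,0,5.4],[0,0,0,0,0,0,5.6],[0,0,0,0,0,0,5.6],[0,0,-1,0,0,0,5.6],[0,0,-3,0,0,0,6]]'; python3 -m inch '[[0,0,-4,0,0,0,6],[0,0,-4,0,0,0,6],[0,0,-4,0,0,0,6],[0,0,-1,0,0,0,6],[0,0,0,0,0,0,6]]'; python3 -m inch '[[0,0,0,0,0,0,6],[0,0,0,0,0,0,6]]'
python3 - <<'E'
from h import *
c=wrist(); t=pose()[:3,3]; print(t); save(c,"w10.png",(250,140,390,260),5);np.savez("w10.npz",**{k:c[k] for k in("pixels","depth","mtx","T","fish")})
print(circ(c,(.5615,-.0148),.023,.054,w=.004,n=120))
P=wcloud(c); w=onz(c,(320,205),.05)
for (x,y) in ((.573,-.015),(.55,-.015),(.5615,-.003),(.5615,-.027),(.5885,-.015),(.5345,-.015),(.5615,-.0425)):
    u=proj(c,(x,y,.054)).round().astype(int); print((x,y),np.median(P[u[1]-1:u[1]+2,u[0]-1:u[0]+2,2]).round(4))
E
```

```text
clock: 27.1
tcp_pos: [0.5582, -0.0156, 0.0839]
orientation: [-0.002, 0.707, 0.707, -0.002]
wrist_force: [-0.3, 0.1, 0.9]
finger_gap: 0.0596
clock: 27.6
tcp_pos: [0.562, -0.0162, 0.2185]
orientation: [0.002, 0.707, 0.707, 0.001]
wrist_force: [-0.3, -0.1, -0.4]
finger_gap: 0.06
clock: 27.8
tcp_pos: [0.5595, -0.0158, 0.2138]
orientation: [-0.001, 0.707, 0.707, -0.001]
wrist_force: [0.5, -0.3, -0.1]
finger_gap: 0.06
[ 0.5594505  -0.01577173  0.21379183]
(array([ 0.56155949, -0.01444466,  0.02294066]), np.float64(7.898263729621047e-05))
(0.573, -0.015) 0.0548
(0.55, -0.015) 0.0547
(0.5615, -0.003) 0.0553
(0.5615, -0.027) 0.0546
(0.5885, -0.015) 0.0445
(0.5345, -0.015) 0.0446
(0.5615, -0.0425) 0.0314
```

View pics/w10.png

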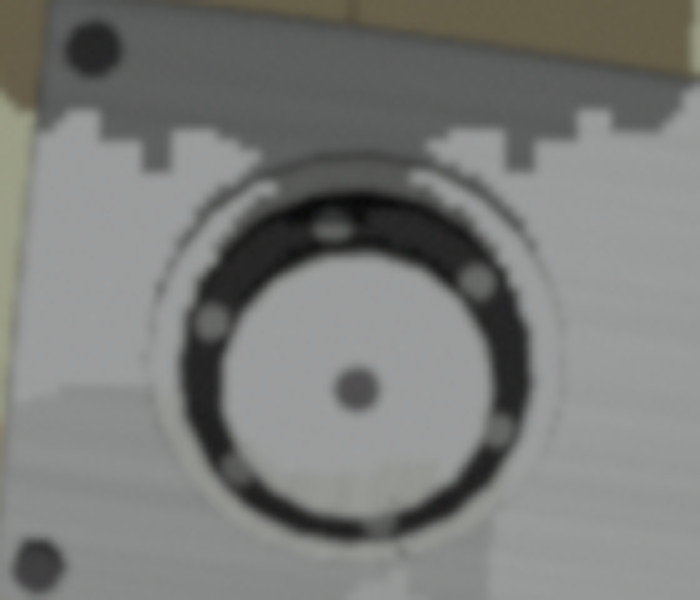

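```bash
python3 -m inch '[[3,2,0,0,0,0,6],[4,2.5,0,0,0,0,5],[4,2.5,0,0,0,0,5],[3,1.5,0,0,0,0,5],[2,1,0,0,0,-7.3,5]]'; python3 -m inch '[[0,0,0,0,0,0,4.5],[0,0,0,0,0,0,4.5],[0,0,0,0,0,0,4.5],[0,0,0,0,0,0,4.5]]'
python3 - <<'E'
from h import *
c=wrist(); t=pose()[:3,3]; print(t, get_state()["joint_pos"].round(2)); save(c,"w11.png");np.savez("w11.npz",**{k:c[k] for k in("pixels","depth","mtx","T","fish")})
for l,z in(("grip_post",.082),("gauge_pivot",.070)):
    for r in tip_of(c,l)[:2]: print(l,r["confidence"],r["location"],onz(c,r["location"],z).round(4))
P=wcloud(c); k=(P[...,2]>.118)&(P[...,2]<.135)&(np.abs(P[...,0]-.655)<.04)&(np.abs(P[...,1]-.155)<.04)
print(k.sum(),np.median(P[k],0), P[k].min(0),P[k].max(0))
v,u=np.nonzero(k); print(u.min(),u.max(),v.min(),v.max())
E
```

```text
clock: 28.35
tcp_pos: [0.6559, 0.1464, 0.2134]
orientation: [-0.001, 0.659, 0.752, -0.001]
wrist_force: [0.1, -0.9, 0.5]
finger_gap: 0.0496
clock: 28.75
tcp_pos: [0.6554, 0.1429, 0.2157]
orientation: [-0.0, 0.662, 0.75, -0.0]
wrist_force: [0.6, -0.7, -0.8]
finger_gap: 0.0451
[0.65548838 0.14284    0.21591873] [ 0.1   0.51  0.31  1.37 -0.    1.54]
grip_post 0.56 [317.3, 214.9] [0.654  0.1519 0.082 ]
gauge_pivot 0.66 [319.5, 395.9] [ 0.679  -0.0336  0.07  ]
643 [0.65581703 0.15657789 0.12748939] [0.64692938 0.14686382 0.11809588] [0.664906   0.16477057 0.13010347]
307 334 210 239
```

View pics/w11.png

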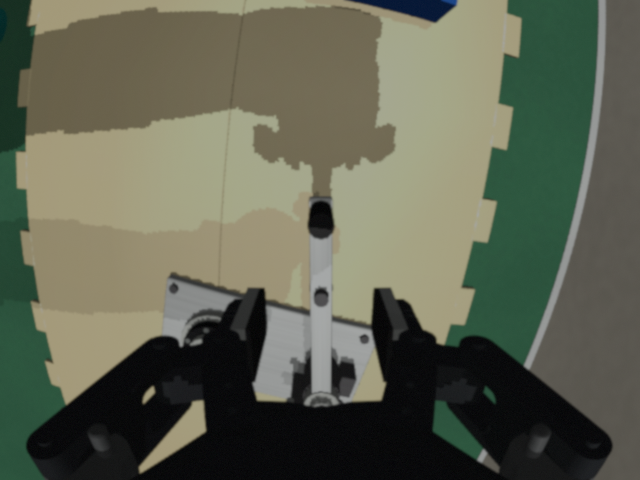

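```bash
python3 -m inch '[[1.2,0.1,0,0,0,0,4.5],[0,0,3,0,0,0,4.5],[0,0,3,0,0,0,4.5],[0,0,3,0,0,0,4.5],[0,0,2,0,0,0,4.5]]'; python3 -m inch '[[0,0,1.4,0,0,0,4.5],[0,0,0,0,0,0,4.5],[0,0,0,0,0,0,4.5]]'
```

```text
clock: 29.4
tcp_pos: [0.654, 0.1566, 0.1035]
orientation: [-0.001, 0.661, 0.75, -0.001]
wrist_force: [0.1, -0.5, -0.3]
finger_gap: 0.0453
clock: 29.7
tcp_pos: [0.6556, 0.1563, 0.0925]
orientation: [0.0, 0.661, 0.75, 0.0]
wrist_force: [0.2, 0.7, 0.6]
finger_gap: 0.0451
```

Run:
```python
from h import *
print(get_state()["tcp_pos"])
c=wrist(); save(c,"w12.png"); print(get_state()["tcp_pos"])
```

```text
[0.65564627 0.15630427 0.09247937]
[0.65616443 0.15628646 0.09319731]
```

View pics/w12.png

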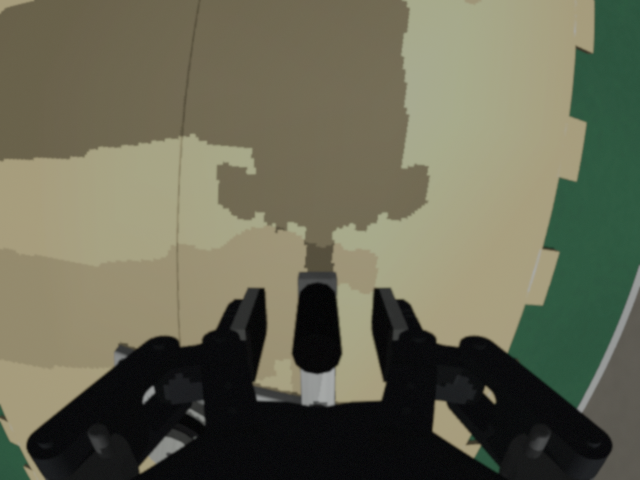

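```bash
python3 -m inch '[[0,0,0.1,0,0,0,1.2],[0,0,0,0,0,0,1.2],[0,0,0,0,0,0,1.2],[0,0,0,0,0,0,1.2],[0,0,0,0,0,0,1.2]]' 50;  python3 -m inch '[[0,0,0,0,0,0,1.2]]'
```

```text
clock: 30.25
tcp_pos: [0.6553, 0.156, 0.0922]
orientation: [0.0, 0.661, 0.75, 0.0]
wrist_force: [-3.4, -0.1, 6.4]
finger_gap: 0.0171
clock: 30.35
tcp_pos: [0.6553, 0.156, 0.0922]
orientation: [0.0, 0.661, 0.75, 0.0]
wrist_force: [-2.6, -1.3, 5.8]
finger_gap: 0.0166
```

```bash
python3 -m inch '[[-0.012,-0.66,0,0,0,-2,1.2],[-0.046,-1.325,0,0,0,-4,1.2],[-0.046,-1.325,0,0,0,-4,1.2],[0,0,0,0,0,0,1.2]]'
python3 - <<'E'
from h import *
T=pose(); d=T[:2,3]-np.array([.6794,-.0331]); print("r",np.linalg.norm(d),"ang",np.degrees(np.arctan2(d[1],d[0])),"toolx",np.degrees(np.arctan2(T[1,0],T[0,0])),T[2,3])
E
```

```text
clock: 30.75
tcp_pos: [0.623, 0.149, 0.0922]
orientation: [0.001, 0.593, 0.805, 0.001]
wrist_force: [0.8, 1.7, 3.2]
finger_gap: 0.0169
r 0.190654510332391 ang 107.20270100295383 toolx 107.2504550676045 0.09221450738092288
```

```bash
cat > chk.py <<'E'
from h import *
T=pose(); d=T[:2,3]-np.array([.6794,-.0331]); print("r",np.linalg.norm(d).round(4),"ang",np.degrees(np.arctan2(d[1],d[0])).round(2),"toolx",np.degrees(np.arctan2(T[1,0],T[0,0])).round(2),T[2,3].round(4))
E
python3 -m inch '[[-0.046,-1.325,0,0,0,-4,1.2],[-0.046,-1.325,0,0,0,-4,1.2],[-0.046,-1.325,0,0,0,-4,1.2],[-0.046,-1.325,0,0,0,-4,1.2],[0,0,0,0,0,0,1.2]]'; python3 chk.py; python3 -m inch '[[-0.046,-1.325,0,0,0,-4,1.2],[-0.046,-1.325,0,0,0,-4,1.2],[-0.046,-1.325,0,0,0,-4,1.2],[-0.046,-1.325,0,0,0,-4,1.2],[0,0,0,0,0,0,1.2]]'; python3 chk.py
```

```text
clock: 31.25
tcp_pos: [0.5754, 0.1268, 0.0922]
orientation: [0.001, 0.476, 0.88, 0.001]
wrist_force: [1.0, 3.5, 5.4]
finger_gap: 0.0171
r 0.1908 ang 123.03 toolx 123.21 0.0922
clock: 31.75
tcp_pos: [0.5352, 0.0921, 0.0921]
orientation: [0.0, 0.349, 0.937, 0.001]
wrist_force: [-2.5, 5.7, 7.4]
finger_gap: 0.0166
r 0.191 ang 139.03 toolx 139.2 0.0921
```

```bash
python3 -m inch '[[-0.055,-1.325,0,0,0,-4,1.2],[-0.055,-1.325,0,0,0,-4,1.2],[-0.055,-1.325,0,0,0,-4,1.2],[-0.055,-1.325,0,0,0,-4,1.2],[0,0,0,0,0,0,1.2]]'; python3 chk.py; python3 -m inch '[[-0.05,-1.325,-0.03,0,0,-4,1.2],[-0.05,-1.325,0,0,0,-4,1.2],[-0.026,-0.99,0,0,0,-3,1.2],[0,0,0,0,0,0,1.2]]'; python3 chk.py
```

```text
clock: 32.25
tcp_pos: [0.5059, 0.0475, 0.092]
orientation: [-0.001, 0.215, 0.977, 0.001]
wrist_force: [-7.0, 6.9, 12.1]
finger_gap: 0.0166
r 0.1913 ang 155.07 toolx 155.2 0.092
clock: 32.65
tcp_pos: [0.4935, 0.0131, 0.092]
orientation: [-0.001, 0.12, 0.993, 0.001]
wrist_force: [-8.0, 5.9, 12.6]
finger_gap: 0.017
r 0.1915 ang 166.05 toolx 166.17 0.092
```

```bash
python3 -m inch '[[0.1,-0.33,-0.05,0,0,-1,1.2],[0,-0.33,0,0,0,-1,1.2],[0,0,0,0,0,0,1.2]]'; python3 chk.py; python3 -m inch '[[0,-0.33,-0.05,0,0,-1,1.2],[0,-0.33,0,0,0,-1,1.2],[0,0,0,0,0,0,1.2]]'; python3 chk.py
```

```text
clock: 32.95
tcp_pos: [0.4921, 0.0071, 0.0921]
orientation: [-0.001, 0.103, 0.995, 0.001]
wrist_force: [-4.1, 4.8, 7.6]
finger_gap: 0.017
r 0.1916 ang 167.88 toolx 168.15 0.0921
clock: 33.25
tcp_pos: [0.4907, 0.0005, 0.0922]
orientation: [-0.001, 0.086, 0.996, 0.001]
wrist_force: [-3.7, 4.8, 5.6]
finger_gap: 0.0161
r 0.1916 ang 169.9 toolx 170.17 0.0922
```

```bash
python3 -m inch '[[0.03,-0.33,0,0,0,-1,1.2],[0,0,0,0,0,0,1.2]]'; python3 -m inch '[[0,-0.16,0,0,0,-0.5,1.2],[0,0,0,0,0,0,1.2]]'; python3 -m inch '[[0,-0.16,0,0,0,-0.5,1.2],[0,0,0,0,0,0,1.2]]'; python3 chk.py
```

```text
clock: 33.45
tcp_pos: [0.4902, -0.0028, 0.0922]
orientation: [-0.0, 0.077, 0.997, 0.001]
wrist_force: [-3.9, 4.5, 5.5]
finger_gap: 0.0166
clock: 33.65
tcp_pos: [0.4899, -0.0044, 0.0922]
orientation: [-0.0, 0.073, 0.997, 0.001]
wrist_force: [-3.0, 3.6, 4.5]
finger_gap: 0.0165
clock: 33.85
tcp_pos: [0.4897, -0.0059, 0.0922]
orientation: [-0.0, 0.068, 0.998, 0.001]
wrist_force: [-3.1, 4.2, 5.0]
finger_gap: 0.0166
r 0.1917 ang 171.85 toolx 172.18 0.0922
```

```bash
python3 -m inch '[[0,-0.16,0,0,0,0,1.2],[0,0,0,0,0,0,1.2]]'; python3 -m inch '[[0,-0.16,0,0,0,0,1.2],[0,0,0,0,0,0,1.2]]';  python3 chk.py
```

```text
clock: 34.05
tcp_pos: [0.4895, -0.0074, 0.0921]
orientation: [-0.0, 0.068, 0.998, 0.001]
wrist_force: [-4.5, 4.7, 4.9]
finger_gap: 0.0164
clock: 34.25
tcp_pos: [0.4894, -0.008, 0.0922]
orientation: [-0.0, 0.068, 0.998, 0.002]
wrist_force: [-2.6, 8.3, 4.1]
finger_gap: 0.0169
r 0.1917 ang 172.48 toolx 172.22 0.0922
```

```bash
python3 -m inch '[[0,-0.12,0,0,0,0,1.2],[0,0,0,0,0,0,1.2]]'; python3 -m inch '[[0,0,0,0,0,0,1.2],[0,0,0,0,0,0,1.2],[0,0,0,0,0,0,1.2]]';  python3 chk.py
python3 - <<'E'
from h import *
for n in("top","scene"):
    c=vision.read_camera(n); save(c,n+"1.png"); save(c,n+"1c.png",(270,110,430,250) if n=="top" else (230,190,450,350),3.6); np.savez(n+"1.npz",pixels=c["pixels"],depth=c["depth"],mtx=c["mtx"],T=c["T"])
print(get_state()["wrist_force"],get_state()["joint_pos"])
E
```

```text
clock: 34.45
tcp_pos: [0.4893, -0.0085, 0.0922]
orientation: [-0.0, 0.067, 0.998, 0.002]
wrist_force: [-1.8, 11.7, 4.5]
finger_gap: 0.0166
clock: 34.75
tcp_pos: [0.4893, -0.0084, 0.0922]
orientation: [-0.0, 0.067, 0.998, 0.002]
wrist_force: [-1.6, 10.8, 4.7]
finger_gap: 0.0169
r 0.1917 ang 172.6 toolx 172.27 0.0922
[-1.92717779 10.29433083  4.04957399] [-0.1843771   0.24066026 -0.41034741  0.92082583  0.00472315 -0.04941505]
```

View pics/top1c.png

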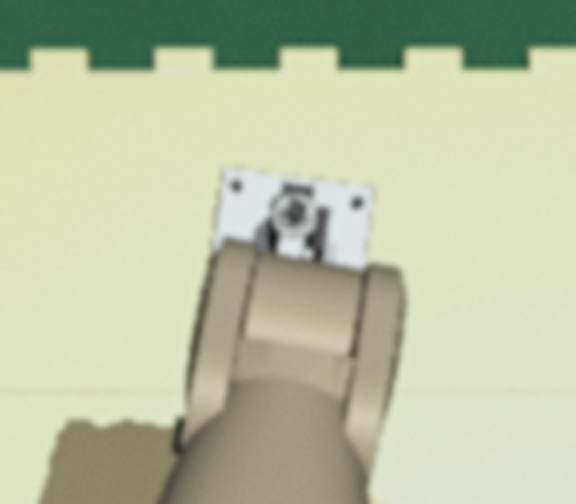

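View pics/scene1c.png

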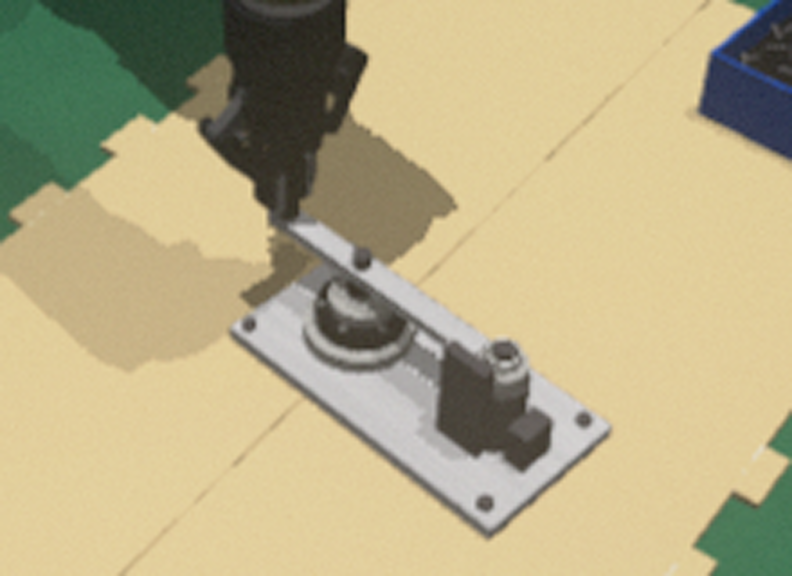

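The scene view shows the bar against the stop lug, the foot over the stack and the discs still stacked. Holding the push, I hand in.

Run:
```python
from h import *
print(workorder.hand_in()); s=get_state(); print(s["clock"],s["tcp_pos"],s["wrist_force"],s["finger_gap"])
```

```text
the job is handed in; nothing more can be done
None
the job is handed in; nothing more can be done
```

View pics/scene1.png

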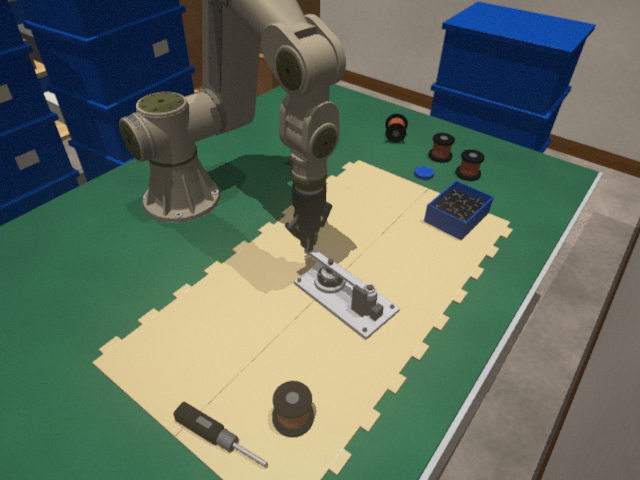

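The job is done and handed in at about 35 s on the clock. The black flange disc is on the seat, the steel disc is on top of it, and the gripper is still holding the gauge arm against its stop.

- **Centring:** The wrist camera put the flange within about 0.7 mm of the seat's centre, and the steel disc within about 0.6 mm of the flange. It read both discs as level. These look-backs were made before the arm swung over. Afterwards the scene camera showed the stack still in place, but that is a coarser check.
- **Stop:** The push at the post rose from about 4.7 to 11 N while the motion nearly stopped, at about 172.5° in world axes. The picture shows the bar against the lug and the foot over the stack. The grip was set to 50 N.
- **Bystanders:** The coil unit, screw bin and driver look where they were in the last scene picture.
- **What disagreed:**
  - The fixed cameras' first estimates differed from the wrist camera's by 2 to 10 mm, so I worked from the wrist camera. It had a bias of about 1 mm, which I corrected using each disc held in the hand.
  - An automatic circle fit of the seat was thrown off by the flange's edge, so I picked the seat edge by hand for the flange check.
  - During the swing the path ran slightly inside the post's true circle. Wrist force reached about 16 N before I eased it back, well under the 120 N limit.

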